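# Switch off the two chargers at the desk power strip

## Task

The desk is being closed down for the night: at the power strip, switch off the two sockets that the USB chargers (two alike square-edged blocks, each with two slots on top) are plugged into, by gently pressing the raised near end of each one's rocker switch all the way down. Leave the other three rocker switches on, and do not shift, pull out or lift anything plugged into the strip or lying on the desk; withdraw clear when done.

Things in the scene. Friction and masses are not known exactly. Their poses are not given: they have to be found in the camera images.
- strip: Aluminium power strip with black end caps, screwed to the desk: 98 mm deep (own x), 358 mm long (own y), top 42 mm above the desk. Origin on the desk; x points away from the robot, y along the row. Sockets and rockers 0 to 4 lie at own y = +120, +60, 0, -60, -120 mm; sockets at own x = +20 mm, each rocker's pivot straight across at x = -30 mm.
- rocker0 (a joint): Rocker switch of socket 0: 0 = on (the end by the socket is down, the end at the strip's near edge stands up), 0.40 rad = off (near end fully down). It stays where it is left; it needs some 2 to 4 N on its near end and then meets a hard stop (press slowly).
- rocker0_end (a point): Top of rocker 0, 1 mm inside its near edge; moves with it. Dark grey V-topped rocker, 28 mm (strip's x) by 20 mm, pivot 13 mm from here towards the socket. On: this point is 51 mm above the desk; off: 46 mm, the near half of its top then level, 3.5 mm proud of the strip. Press here or slightly outside: a finger over the pivot on to the far half would block it.
- rocker1 (a joint): Rocker switch of socket 1: 0 = on (the end by the socket is down, the end at the strip's near edge stands up), 0.40 rad = off (near end fully down). It stays where it is left; it needs some 2 to 4 N on its near end and then meets a hard stop (press slowly).
- rocker1_end (a point): Top of rocker 1, 1 mm inside its near edge; moves with it. Dark grey V-topped rocker, 28 mm (strip's x) by 20 mm, pivot 13 mm from here towards the socket. On: this point is 51 mm above the desk; off: 46 mm, the near half of its top then level, 3.5 mm proud of the strip. Press here or slightly outside: a finger over the pivot on to the far half would block it.
- rocker2 (a joint): Rocker switch of socket 2: 0 = on (the end by the socket is down, the end at the strip's near edge stands up), 0.40 rad = off (near end fully down). It stays where it is left; it needs some 2 to 4 N on its near end and then meets a hard stop (press slowly).
- rocker2_end (a point): Top of rocker 2, 1 mm inside its near edge; moves with it. Dark grey V-topped rocker, 28 mm (strip's x) by 20 mm, pivot 13 mm from here towards the socket. On: this point is 51 mm above the desk; off: 46 mm, the near half of its top then level, 3.5 mm proud of the strip. Press here or slightly outside: a finger over the pivot on to the far half would block it.
- rocker3 (a joint): Rocker switch of socket 3: 0 = on (the end by the socket is down, the end at the strip's near edge stands up), 0.40 rad = off (near end fully down). It stays where it is left; it needs some 2 to 4 N on its near end and then meets a hard stop (press slowly).
- rocker3_end (a point): Top of rocker 3, 1 mm inside its near edge; moves with it. Dark grey V-topped rocker, 28 mm (strip's x) by 20 mm, pivot 13 mm from here towards the socket. On: this point is 51 mm above the desk; off: 46 mm, the near half of its top then level, 3.5 mm proud of the strip. Press here or slightly outside: a finger over the pivot on to the far half would block it.
- rocker4 (a joint): Rocker switch of socket 4: 0 = on (the end by the socket is down, the end at the strip's near edge stands up), 0.40 rad = off (near end fully down). It stays where it is left; it needs some 2 to 4 N on its near end and then meets a hard stop (press slowly).
- rocker4_end (a point): Top of rocker 4, 1 mm inside its near edge; moves with it. Dark grey V-topped rocker, 28 mm (strip's x) by 20 mm, pivot 13 mm from here towards the socket. On: this point is 51 mm above the desk; off: 46 mm, the near half of its top then level, 3.5 mm proud of the strip. Press here or slightly outside: a finger over the pivot on to the far half would block it.
- charger_a: USB charger, plain white rectangular block with two USB slots on top, 46 x 42 mm seen from above, 36 mm high above the strip, plugged loosely into one of the sockets. One of two alike. Origin on the socket's axis, 15 mm below the strip's top face (underside of its round plug).
- charger_b: USB charger, plain white rectangular block with two USB slots on top, 46 x 42 mm seen from above, 36 mm high above the strip, plugged loosely into one of the sockets. One of two alike. Origin on the socket's axis, 15 mm below the strip's top face (underside of its round plug).
- timer: Mechanical plug-in timer, white, round, 52 mm across with a notched dial, 41 mm high above the strip, plugged loosely into one of the sockets. Origin as for the chargers. To stay on.
- extender: Wi-Fi extender, white, 68 mm long box (strip's x, from 23 mm nearer than the socket's axis to 45 mm beyond it), 28 mm high above the strip, 54 mm wide over the folded aerials on its two sides, plugged loosely into one of the sockets. Origin as for the chargers. To stay on.
- cover: Socket safety cover, white flat disc 45 mm across and 3 mm high, in one of the sockets; no appliance there. Origin as for the chargers. Its rocker is to stay on.
- mouse: White computer mouse, 108 x 62 mm, 33 mm high, on the desk between the robot and the strip. Origin on the desk under it.
- pen: Black ballpoint pen, 140 mm long, 11 mm thick, lying on the desk along the strip's near side. Origin under its middle, x along it.
- stapler: Black stapler, 130 mm long, 36 mm wide, 52 mm high, on the desk beyond the strip. Origin under its middle, x along it.
- mug: White mug, 80 mm across, 92 mm high, on the desk beyond the strip. Origin under its middle.

How it is judged (in metres and radians):
At the end, for the whole second after the job is handed in: The rockers of the two sockets that hold the chargers are off (beyond 0.33 of 0.40 rad), the other three are on (below 0.07 rad); all five plugged-in things are within 8 mm, and mouse, pen, stapler and mug within 30 mm, of where they began, all at rest ((((y of charger_a in the frame of strip between 0.1 and 0.14 m or y of charger_b in the frame of strip between 0.1 and 0.14 m) and value of joint rocker0 above 0.33 rad) or ((y of timer in the frame of strip between 0.1 and 0.14 m or y of extender in the frame of strip between 0.1 and 0.14 m or y of cover in the frame of strip between 0.1 and 0.14 m) and value of joint rocker0 below 0.07 rad)) and (((y of charger_a in the frame of strip between 0.04 and 0.08 m or y of charger_b in the frame of strip between 0.04 and 0.08 m) and value of joint rocker1 above 0.33 rad) or ((y of timer in the frame of strip between 0.04 and 0.08 m or y of extender in the frame of strip between 0.04 and 0.08 m or y of cover in the frame of strip between 0.04 and 0.08 m) and value of joint rocker1 below 0.07 rad)) and (((y of charger_a in the frame of strip between -0.02 and 0.02 m or y of charger_b in the frame of strip between -0.02 and 0.02 m) and value of joint rocker2 above 0.33 rad) or ((y of timer in the frame of strip between -0.02 and 0.02 m or y of extender in the frame of strip between -0.02 and 0.02 m or y of cover in the frame of strip between -0.02 and 0.02 m) and value of joint rocker2 below 0.07 rad)) and (((y of charger_a in the frame of strip between -0.08 and -0.04 m or y of charger_b in the frame of strip between -0.08 and -0.04 m) and value of joint rocker3 above 0.33 rad) or ((y of timer in the frame of strip between -0.08 and -0.04 m or y of extender in the frame of strip between -0.08 and -0.04 m or y of cover in the frame of strip between -0.08 and -0.04 m) and value of joint rocker3 below 0.07 rad)) and (((y of charger_a in the frame of strip between -0.14 and -0.1 m or y of charger_b in the frame of strip between -0.14 and -0.1 m) and value of joint rocker4 above 0.33 rad) or ((y of timer in the frame of strip between -0.14 and -0.1 m or y of extender in the frame of strip between -0.14 and -0.1 m or y of cover in the frame of strip between -0.14 and -0.1 m) and value of joint rocker4 below 0.07 rad)) and distance of each of charger_a, charger_b, timer, extender, cover from where it was at the start of the episode below 0.008 m and distance of each of mouse, pen, stapler, mug from where it was at the start of the episode below 0.03 m and linear speed of each of charger_a, charger_b, timer, extender, cover, mouse, pen, stapler, mug below 0.02 m/s); the robot touches nothing.
It fails at once if a rocker of a socket without a charger is pressed (((y of timer in the frame of strip between 0.1 and 0.14 m or y of extender in the frame of strip between 0.1 and 0.14 m or y of cover in the frame of strip between 0.1 and 0.14 m) and value of joint rocker0 above 0.15 rad) or ((y of timer in the frame of strip between 0.04 and 0.08 m or y of extender in the frame of strip between 0.04 and 0.08 m or y of cover in the frame of strip between 0.04 and 0.08 m) and value of joint rocker1 above 0.15 rad) or ((y of timer in the frame of strip between -0.02 and 0.02 m or y of extender in the frame of strip between -0.02 and 0.02 m or y of cover in the frame of strip between -0.02 and 0.02 m) and value of joint rocker2 above 0.15 rad) or ((y of timer in the frame of strip between -0.08 and -0.04 m or y of extender in the frame of strip between -0.08 and -0.04 m or y of cover in the frame of strip between -0.08 and -0.04 m) and value of joint rocker3 above 0.15 rad) or ((y of timer in the frame of strip between -0.14 and -0.1 m or y of extender in the frame of strip between -0.14 and -0.1 m or y of cover in the frame of strip between -0.14 and -0.1 m) and value of joint rocker4 above 0.15 rad)).
It fails at once if something plugged into the strip is shifted, pulled out or lifted (by more than 8 mm) (distance of any of charger_a, charger_b, timer, extender, cover from where it was at the start of the episode above 0.008 m).
It fails at once if the mouse, pen, stapler or mug is displaced by more than 30 mm (distance of any of mouse, pen, stapler, mug from where it was at the start of the episode above 0.03 m).
It fails at once if the strip or a switch is pushed harder than 50 N (contact force between the fingers and strip above 50 N).
It also fails if it takes over 32 s, if anything falls off the work surface, if the arm or the gripper's body presses on something with over 40 N, if the wrist force passes 120 N, or if a joint passes its speed limit or range.

## Robot

A 6-joint arm with a two-finger parallel gripper is mounted at the origin on the work surface. World frame = base frame: x ahead of the robot, y to its left, z up, the work surface at z = 0. Lengths are in mm, angles in degrees, forces in N, time in s.
With the tool pointing down it reaches from about 300 to 850 mm from the base axis. Payload 4.2 kg.
Tool frame: the origin (TCP) lies on the centre line of the jaws, within the pads' length; the fingertips stand 11 mm ahead of it and the grasp point (between the pads) lies 8 mm behind it; z points along the fingers, y is the direction in which the jaws open and shut (so a half turn about z gives the same grasp; the last joint's range is limited). The gripper opens to 91 mm and grips with 3 to 60 N. Pads are 32 mm wide; open, the fingers measure 118 mm over their backs; the gripper's body (76 mm by 178 mm) begins 60 mm behind the grasp point.
Start: joints at [66.52, 18.312, 89.639, -0, 72.044, -1.146], TCP at [218.505, 531.881, 224.976] pointing down, gripper open.
Joint ranges: [-177.97, 177.97], [-48.28, 115.42], [12.27, 149.76], [-77.06, 257.06], [2.81, 150.46], [-146.56, 146.56]. Speed limits (degrees/s): [147.25, 147.25, 180, 180, 180, 180].

## Interface

Orientations are given as [roll, pitch, yaw] about the fixed x, y, z axes, in that order (R = Rz(yaw) Ry(pitch) Rx(roll)).
In Python, from workcell import env, grab_frame gives the robot as it stands. The module is installed in compiled form; this text tells all that it offers.
- The arm moves only by the tool arm_command, never from a script. Its argument "series" is one flat list of numbers, 6 for each row, row after row: the shift along the world's x, y, z each as a share of 400 mm, from -1 to 1, then the turn, a rotation vector about the world's x, y, z each as a share of 45 degrees, from -1 to 1. A call has 1 to 20 rows; each row shifts and turns the commanded pose from where the row before left it; what a row does not reach is not made up. A row lasts 1/12 s, in which the tool goes at most 41.7 mm and 7.16 degrees, less where a joint would pass 70% of its speed; a pose out of reach is approached as far as the arm can. A call with a number of a shift or a turn outside -1 to 1 is refused whole. A call with a gripper value outside its range is refused whole. "hand" is the opening, from 0 (shut) to 1 (fully open), set as the call begins (left out, the last holds). The fingers move at their own pace and stop on an object; "newtons" is the grip in N (left out, the last holds). Time passes only in rows, so rows that do not move let the fingers close. It gives the time, the measured TCP pose, the force and the opening at its end, in the units of the state.
- env.state(): the state, without advancing time (a new reading comes with each control period).
- grab_frame(name): name is "scene" or "top" or "wrist"; returns a dict with "frame" (480x640x3 uint8, red, green, blue), "intrinsics" (3x3 intrinsics, pixels), "R" (3x3) and "t" (3): a world point X has camera coordinates R X + t; the wrist camera has in their place "tool_from_camera" (4x4, takes a point from camera to tool coordinates, whose origin is the TCP and whose axes are the flange's). Camera axes: x right, y down, z forward; pixel columns grow to the right and rows downward; lengths in mm; the calibration is good to about 2 mm. A picture is of the moment at which its call begins: read the wrist's pose just before it. There is no depth.
- env.job_done(): hands the job in, once; it reports no verdict.
The state is a dict: "time_s": time; "qpos": joint angles; "qvel": joint speeds; "effort": joint torques, N m; "ee_pos": TCP position; "ee_rot": TCP orientation; "force": force on the tool from outside, world axes, zero at the start; "torque": the same for the moment, N m; "gripper_width": finger opening in mm.
Only numpy, scipy, OpenCV 4.12 (cv2) and the standard library are available. Lean on these libraries where they do the work, as an engineer would, in place of code of your own. Each camera call takes 0.05 s, during which the arm holds its last target.

## Working session

There is one attempt and no reset: what is moved stays moved. The work goes in short steps, Python scripts to look and compute and a tool call to move; the robot and the scene stay as the last step left them, time stands still between calls to the robot, and variables do not carry over. Pictures are saved under pics/ and viewed, and the job is handed in when it is done.

Besides the shell and the picture viewer there is one more tool, called after "Call:" by a JSON object that holds its "fn" and its "kwargs". arm_command: Moves the arm, as the interface text tells. Shift numbers are shares of 400 mm and turn numbers shares of 45 degrees, none past 1 either way. Its arguments: {"type":"object","properties":{"series":{"type":"array"},"hand":{"type":"number"},"newtons":{"type":"number"}},"required":["series"]}

```bash
mkdir -p pics; python3 - <<'E'
from workcell import env, grab_frame
import cv2,pickle
print(env.state())
d={}
for n in("scene","top","wrist"):
    f=grab_frame(n);d[n]=f
    cv2.imwrite(f"pics/{n}0.png",f["frame"][:,:,::-1])
    print(n,{k:v for k,v in f.items() if k!="frame"})
pickle.dump(d,open("d0.pkl","wb"))
E
```

```text
{'time_s': 0.0, 'qpos': array([ 6.65197621e+01,  1.83506914e+01,  8.97071985e+01, -1.27635724e-03,
        7.20428479e+01, -1.14553198e+00]), 'qvel': array([-0.01918372,  0.04915381, -0.01599339, -0.11459962,  0.09562573,
       -0.0639104 ]), 'effort': array([-1.22721027e-03, -4.12451971e+01, -2.31973153e+01,  7.23575405e-02,
        4.59130865e-02, -1.55347552e-04]), 'ee_pos': array([218.31657996, 531.41354248, 224.12441064]), 'ee_rot': array([-1.79899258e+02, -8.00698720e-04,  1.57665688e+02]), 'force': array([-0.2627625 ,  0.09620115,  0.4839813 ]), 'torque': array([ 0.0378773 , -0.01687171,  0.0093549 ]), 'gripper_width': 91.33744753649495}
scene {'intrinsics': array([[465.52139592,   0.        , 320.12951279],
       [  0.        , 465.52139592, 233.83620514],
       [  0.        ,   0.        ,   1.        ]]), 'R': array([[ 0.82124637,  0.57031898, -0.01704876],
       [ 0.40671485, -0.60609361, -0.68354485],
       [-0.40017175,  0.55442475, -0.72970937]]), 't': array([-500.91728722, -186.51456355, 1032.62798185])}
top {'intrinsics': array([[598.86560235,   0.        , 326.9
[... 158 characters left out ...]
774117],
       [-0.98740912, -0.00874911, -0.15794521],
       [ 0.1578647 ,  0.00923867, -0.98741753]]), 't': array([ 17.85948121, 607.98780758, 804.52488047])}
wrist {'intrinsics': array([[342.56822498,   0.        , 317.40447681],
       [  0.        , 342.56822498, 235.72958693],
       [  0.        ,   0.        ,   1.        ]]), 'tool_from_camera': array([[-5.18059209e-04, -9.66410766e-01, -2.57001875e-01,
         7.22014948e+01],
       [ 9.99999480e-01, -2.74997330e-04, -9.81699299e-04,
         2.73587673e-01],
       [ 8.78049942e-04, -2.57002250e-01,  9.66410406e-01,
        -1.60044619e+02],
       [ 0.00000000e+00,  0.00000000e+00,  0.00000000e+00,
         1.00000000e+00]])}
```

View pics/top0.png

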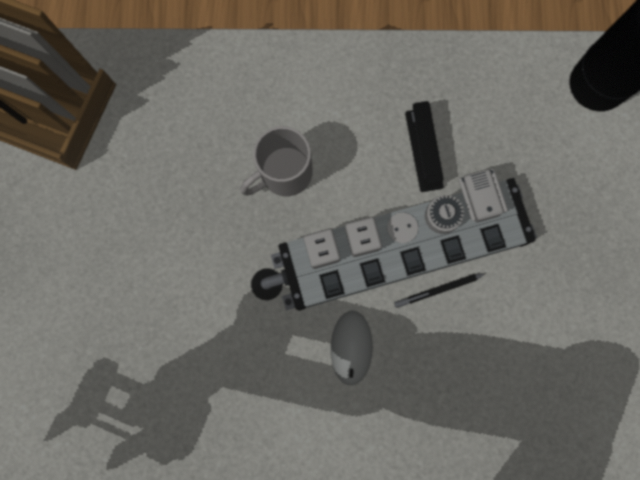

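View pics/scene0.png

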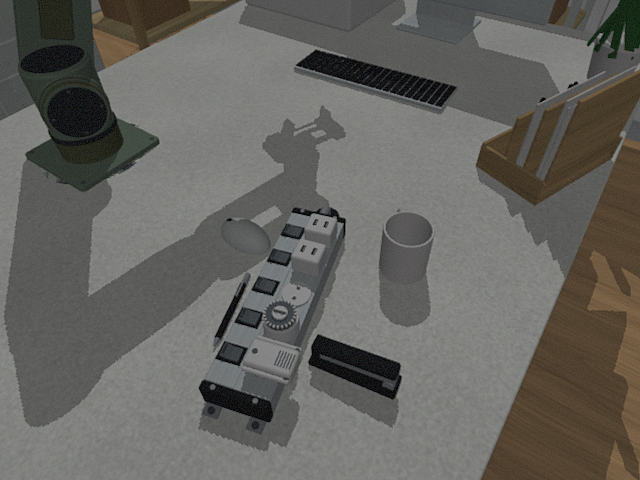

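View pics/wrist0.png

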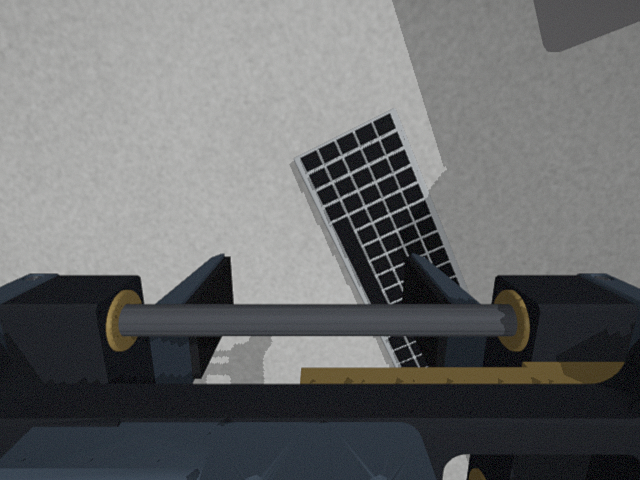

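```bash
python3 - <<'E'
import cv2,pickle
d=pickle.load(open("d0.pkl","rb"))
f=d["top"]["frame"][:,:,::-1]
c=f[200:320,260:400];cv2.imwrite("pics/c1.png",cv2.resize(c,None,fx=5,fy=5,interpolation=cv2.INTER_CUBIC))
c=f[160:280,400:540];cv2.imwrite("pics/c2.png",cv2.resize(c,None,fx=5,fy=5,interpolation=cv2.INTER_CUBIC))
E
```

```text
(no output)
```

View pics/c1.png

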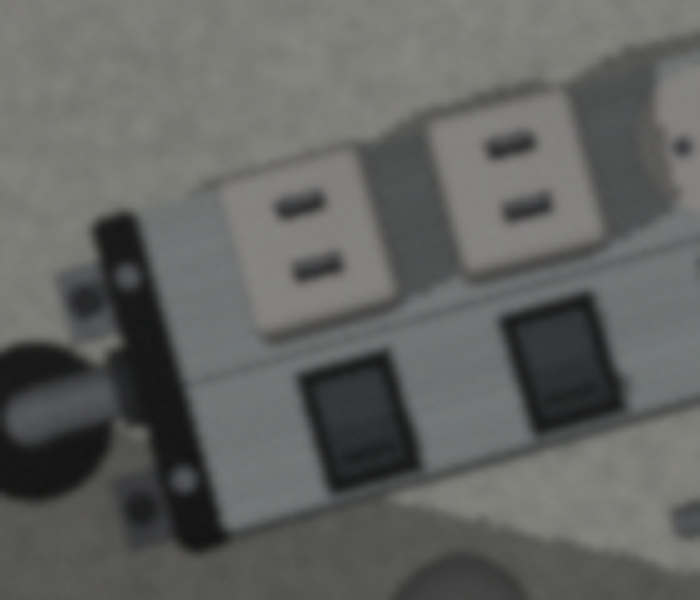

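View pics/c2.png

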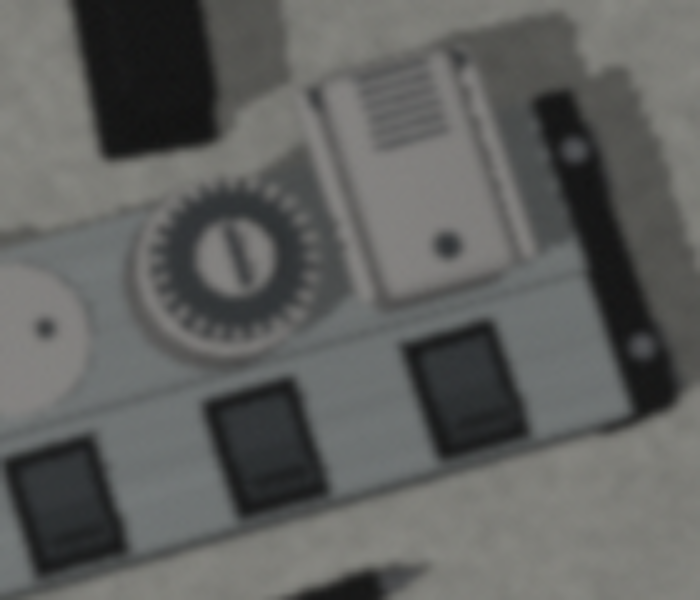

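```bash
cat > h.py <<'E'
import numpy as np,pickle
def ray(f,u,v,z):
    K,R,t=f["intrinsics"],f["R"],f["t"]
    d=R.T@np.linalg.inv(K)@[u,v,1];c=-R.T@t
    return c+d*(z-c[2])/d[2]
def proj(f,X):
    p=f["intrinsics"]@(f["R"]@np.asarray(X,float)+f["t"]);return p[:2]/p[2]
E
python3 - <<'E'
from h import *
import cv2
d=pickle.load(open("d0.pkl","rb"));f=d["top"]
cs=[(260,200,360,421.5),(260,200,564.5,364),(400,160,67.5,505.5),(400,160,267,448),(400,160,466,388)]
W=np.array([ray(f,a+(x+.5)/5-.5,b+(y+.5)/5-.5,42.5)[:2] for a,b,x,y in cs]);print(W.round(1))
ys=np.array([120,60,0,-60,-120.])
e=(ys[:,None]*(W-W.mean(0))).sum(0)/(ys**2).sum();print("scale",np.linalg.norm(e))
ey=e/np.linalg.norm(e);ex=np.array([ey[1],-ey[0]])
o=W.mean(0)+30*ex;print("origin",o,"yaw",np.degrees(np.arctan2(ex[1],ex[0])))
print("res",(W-(o-30*ex+ys[:,None]*ey)).round(1))
# overlay checks
np.save("strip.npy",np.array([o,ex,ey]))
for n in("top","scene"):
    g=d[n];im=cv2.resize(g["frame"][:,:,::-1],None,fx=4,fy=4,interpolation=cv2.INTER_CUBIC)
    P=lambda x,y,z:tuple((proj(g,np.r_[o+x*ex+y*ey,z])*4+1.5).round().astype(int).tolist())
    for a,b in[((-49,179),(49,179)),((49,179),(49,-179)),((49,-179),(-49,-179)),((-49,-179),(-49,179))]:
        cv2.line(im,P(*a,42),P(*b,42),(0,0,255),1)
    for y in ys:
        cv2.circle(im,P(-43,y,51),5,(0,255,0),1); cv2.circle(im,P(-30,y,45),5,(255,0,0),1); cv2.circle(im,P(20,y,42),5,(0,255,255),1)
    c=im[640:1280,1040:2200] if n=="top" else im[800:1720,760:1560]
    s=min(800/c.shape[1],600/c.shape[0],1)
    cv2.imwrite(f"pics/ov_{n}.png",cv2.resize(c,None,fx=s,fy=s,interpolation=cv2.INTER_AREA))
for y in(120,60):
    print("end",y,o-43*ex+y*ey)
# mouse top
print("mouse",ray(f,351,312,20),ray(f,351,385,20),ray(f,331,348,20),ray(f,372,348,20))
E
```

```text
[[ 542.4   16.4]
 [ 559.3  -41.6]
 [ 576.5  -99.4]
 [ 593.6 -156.5]
 [ 611.4 -213.7]]
scale 1.0006408936862816
origin [605.37099829 -90.33657127] yaw 16.685788342214295
res [[ 0.2  0.4]
 [-0.1 -0.1]
 [-0.1 -0.4]
 [-0.3 -0. ]
 [ 0.3  0.2]]
end 120 [529.72681547  12.26439172]
end 60 [546.95419142 -45.20923282]
mouse [503.92200495 -11.96565883  20.        ] [401.27638725 -12.35037073  20.        ] [452.52248744  16.43298325  20.        ] [453.12497615 -42.16125121  20.        ]
```

View pics/ov_top.png

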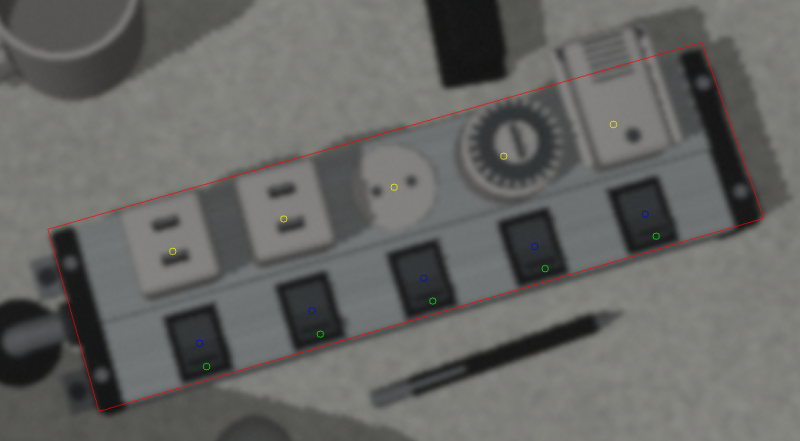

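View pics/ov_scene.png

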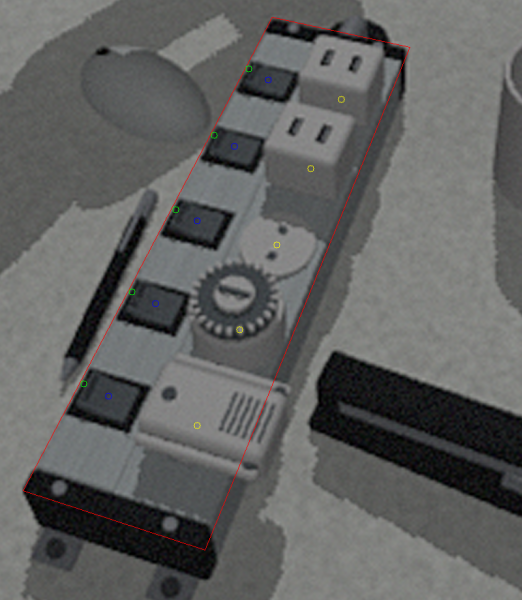

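```bash
python3 - <<'E'
from h import *
o,ex,ey=np.load("strip.npy")
for y in(120,60): print(o-51*ex+y*ey)
print((o-51*ex+120*ey-[218.5,531.9])/400, 60*ey)
print((196.69-157.67)/45)
E
```

```text
[522.06366553   9.96740826]
[539.29104148 -47.50621628]
[ 0.75890916 -1.30483148] [-17.22737595  57.47362454]
0.8671111111111114
```

Call:
{"fn": "arm_command", "kwargs": {"series": [0.038, -0.0652, 0, 0, 0, 0.0434, 0.038, -0.0652, 0, 0, 0, 0.0434, 0.038, -0.0652, 0, 0, 0, 0.0434, 0.038, -0.0652, 0, 0, 0, 0.0434, 0.038, -0.0652, 0, 0, 0, 0.0434, 0.038, -0.0652, 0, 0, 0, 0.0434, 0.038, -0.0652, 0, 0, 0, 0.0434, 0.038, -0.0652, 0, 0, 0, 0.0434, 0.038, -0.0652, 0, 0, 0, 0.0434, 0.038, -0.0652, 0, 0, 0, 0.0434, 0.038, -0.0652, 0, 0, 0, 0.0434, 0.038, -0.0652, 0, 0, 0, 0.0434, 0.038, -0.0652, 0, 0, 0, 0.0434, 0.038, -0.0652, 0, 0, 0, 0.0434, 0.038, -0.0652, 0, 0, 0, 0.0434, 0.038, -0.0652, 0, 0, 0, 0.0434, 0.038, -0.0652, 0, 0, 0, 0.0434, 0.038, -0.0652, 0, 0, 0, 0.0434, 0.038, -0.0652, 0, 0, 0, 0.0434, 0.038, -0.0652, 0, 0, 0, 0.0434], "hand": 0}}

```text
time_s: 1.82
ee_pos: [522.9, 8.9, 224.8]
ee_rot: [180.0, -0.0, -163.2]
force: [-0.3, 0.7, 0.4]
gripper_width: 0.2
```

Call:
{"fn": "arm_command", "kwargs": {"series": [0, 0, -0.08, 0, 0, 0, 0, 0, -0.08, 0, 0, 0, 0, 0, -0.08, 0, 0, 0, 0, 0, 0, 0, 0, 0, 0, 0, 0, 0, 0, 0, 0, 0, 0, 0, 0, 0]}}

```text
time_s: 2.32
ee_pos: [523.6, 10.4, 130.4]
ee_rot: [-180.0, 0.1, -163.3]
force: [0.2, -0.5, 0.6]
gripper_width: 0.4
```

```bash
python3 - <<'E'
from workcell import env, grab_frame
import cv2,pickle
d={"s":env.state()}
for n in("top","wrist"):
    f=grab_frame(n);d[n]=f
    cv2.imwrite(f"pics/{n}1.png",f["frame"][:,:,::-1])
pickle.dump(d,open("d1.pkl","wb"));print(d["s"])
E
```

```text
{'time_s': 2.3167, 'qpos': array([-1.27074499e-01,  1.83137970e+01,  1.04480053e+02,  6.27432634e-03,
        5.70732277e+01, -1.06867902e+02]), 'qvel': array([ 0.10752356, -1.1936042 , -1.16330998, -0.00411646, -0.27803538,
        0.00817836]), 'effort': array([-1.02509817e-01, -3.66814506e+01, -1.90613598e+01, -5.02384314e-02,
        1.29265795e-01,  1.12602542e-03]), 'ee_pos': array([523.625256  ,  10.3685365 , 130.42566993]), 'ee_rot': array([-1.79966478e+02,  1.28734095e-01, -1.63262540e+02]), 'force': array([ 0.24786372, -0.51043469,  0.58723405]), 'torque': array([0.01971327, 0.04751746, 0.02213285]), 'gripper_width': 0.4358233112233376}
```

View pics/top1.png

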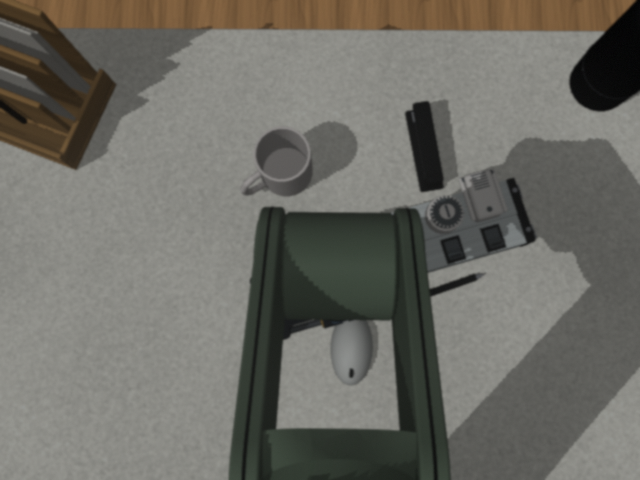

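View pics/wrist1.png

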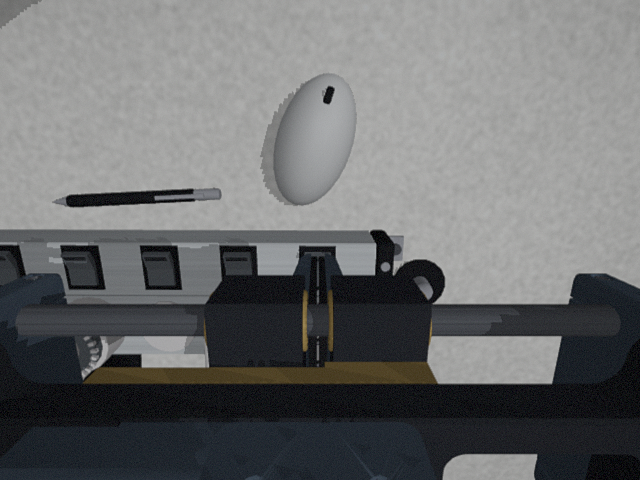

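```bash
python3 - <<'E'
from h import *
import cv2
from scipy.spatial.transform import Rotation as Ro
d=pickle.load(open("d1.pkl","rb"));s=d["s"];g=d["wrist"]
o,ex,ey=np.load("strip.npy")
r,p,y=s["ee_rot"];T=Ro.from_euler("xyz",[r,p,y],degrees=True).as_matrix()
C=g["tool_from_camera"]
im=cv2.resize(g["frame"][:,:,::-1],None,fx=4,fy=4,interpolation=cv2.INTER_CUBIC)
def P(x,yy,z,own=True):
    X=np.r_[o+x*ex+yy*ey,z]; t=T.T@(X-s["ee_pos"]); return Pt(t)
def Pt(t):
    c=C[:3,:3].T@(np.asarray(t,float)-C[:3,3]);q=g["intrinsics"]@c
    return tuple((q[:2]/q[2]*4+1.5).round().astype(int).tolist())
for yy in(120,60,0,-60,-120):
    cv2.circle(im,P(-43,yy,51),6,(0,255,0),1);cv2.circle(im,P(-30,yy,45),6,(255,0,0),2)
cv2.line(im,P(-49,179,42),P(-49,-179,42),(0,0,255),1)
for x in(-16,16): 
    for q in(-13,13): cv2.circle(im,Pt([x,q,11]),6,(0,255,255),2)
cv2.imwrite("pics/wov.png",im[850:1300,200:1700][:, :][::1, ::1] if 0 else cv2.resize(im[860:1260,900:1700],None,fx=1,fy=1))
print(np.dot(s["ee_pos"][:2]-o,ex),np.dot(s["ee_pos"][:2]-o,ey))
E
```

```text
-49.388989146462045 119.93586979895855
```

View pics/wov.png

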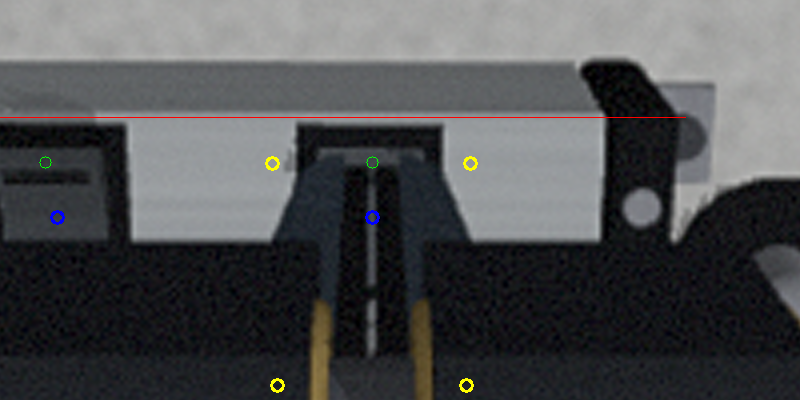

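Call:
{"fn": "arm_command", "kwargs": {"series": [-0.006, -0.0018, -0.05, 0, 0, 0, 0, 0, -0.05, 0, 0, 0, 0, 0, -0.04, 0, 0, 0, 0, 0, -0.015, 0, 0, 0, 0, 0, 0, 0, 0, 0, 0, 0, 0, 0, 0, 0, 0, 0, 0, 0, 0, 0]}}

```text
time_s: 3.0
ee_pos: [521.3, 9.6, 68.5]
ee_rot: [-180.0, 0.2, -163.3]
force: [0.5, 0.1, 0.6]
gripper_width: 0.5
```

Call:
{"fn": "arm_command", "kwargs": {"series": [0, 0, -0.002, 0, 0, 0, 0, 0, -0.002, 0, 0, 0, 0, 0, -0.002, 0, 0, 0, 0, 0, -0.002, 0, 0, 0, 0, 0, -0.002, 0, 0, 0, 0, 0, -0.002, 0, 0, 0, 0, 0, -0.002, 0, 0, 0, 0, 0, -0.002, 0, 0, 0, 0, 0, -0.002, 0, 0, 0, 0, 0, -0.002, 0, 0, 0, 0, 0, 0, 0, 0, 0, 0, 0, 0, 0, 0, 0]}}

```text
time_s: 4.0
ee_pos: [520.1, 9.5, 58.8]
ee_rot: [180.0, -0.0, -163.3]
force: [-0.4, -0.3, 1.3]
gripper_width: 0.9
```

Call:
{"fn": "arm_command", "kwargs": {"series": [0, 0, -0.001, 0, 0, 0, 0, 0, -0.001, 0, 0, 0, 0, 0, -0.001, 0, 0, 0, 0, 0, -0.001, 0, 0, 0, 0, 0, 0, 0, 0, 0, 0, 0, 0, 0, 0, 0]}}

```text
time_s: 4.5
ee_pos: [520.1, 9.5, 57.3]
ee_rot: [180.0, -0.0, -163.3]
force: [-2.0, -1.2, 1.8]
gripper_width: 0.2
```

Call:
{"fn": "arm_command", "kwargs": {"series": [0, 0, -0.001, 0, 0, 0, 0, 0, -0.001, 0, 0, 0, 0, 0, 0, 0, 0, 0, 0, 0, 0, 0, 0, 0]}}

```text
time_s: 4.83
ee_pos: [520.1, 9.6, 56.8]
ee_rot: [180.0, -0.0, -163.3]
force: [-1.7, -0.1, 5.2]
gripper_width: 0.7
```

```bash
python3 - <<'E'
from workcell import env, grab_frame
import cv2
f=grab_frame("scene")["frame"][:,:,::-1]
cv2.imwrite("pics/s2.png",cv2.resize(f[170:370,180:380],None,fx=3,fy=3,interpolation=cv2.INTER_CUBIC))
E
```

```text
(no output)
```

View pics/s2.png

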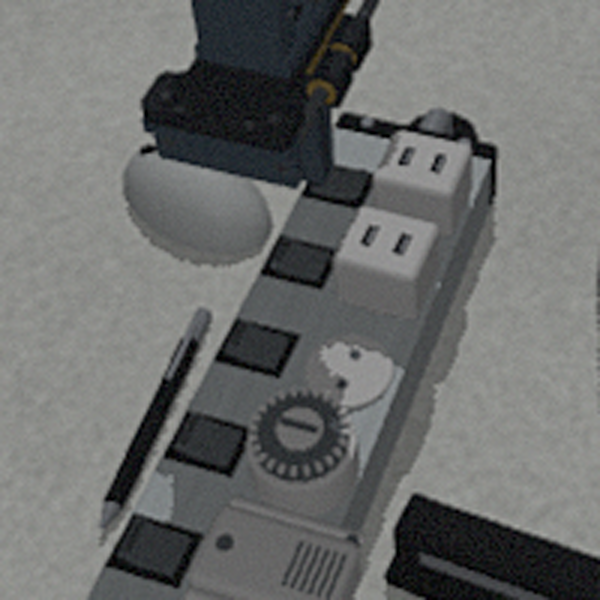

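The finger sits on the near end of rocker 0 at about (310,180), with nothing else disturbed. I'll press on until the hard stop shows in the force.

Call:
{"fn": "arm_command", "kwargs": {"series": [0, 0, -0.001, 0, 0, 0, 0, 0, -0.001, 0, 0, 0, 0, 0, -0.001, 0, 0, 0, 0, 0, 0, 0, 0, 0, 0, 0, 0, 0, 0, 0]}}

```text
time_s: 5.3
ee_pos: [520.1, 9.6, 56.6]
ee_rot: [-180.0, 0.0, -163.3]
force: [-5.0, -0.8, 12.4]
gripper_width: 0.4
```

Call:
{"fn": "arm_command", "kwargs": {"series": [0, 0, 0.01, 0, 0, 0, 0, 0, 0.03, 0, 0, 0, 0, 0, 0.04, 0, 0, 0, 0, 0, 0.04, 0, 0, 0, 0.0215, -0.072, 0, 0, 0, 0, 0.0215, -0.072, 0, 0, 0, 0, 0, 0, 0, 0, 0, 0, 0, 0, 0, 0, 0, 0, 0, 0, 0, 0, 0, 0]}}

```text
time_s: 6.05
ee_pos: [537.1, -47.8, 102.9]
ee_rot: [180.0, -0.0, -163.3]
force: [0.3, -0.0, -0.0]
gripper_width: 0.4
```

```bash
python3 - <<'E'
from workcell import env, grab_frame
from h import *
import cv2
s=env.state();o,ex,ey=np.load("strip.npy")
print(s["ee_pos"],np.dot(s["ee_pos"][:2]-o,ex),np.dot(s["ee_pos"][:2]-o,ey),s["force"])
f=grab_frame("scene")["frame"][:,:,::-1]
cv2.imwrite("pics/s3.png",cv2.resize(f[170:370,180:380],None,fx=3,fy=3,interpolation=cv2.INTER_CUBIC))
f=grab_frame("wrist")["frame"][:,:,::-1]
cv2.imwrite("pics/w3.png",f)
E
```

```text
[537.13753863 -47.79369363 102.8999275 ] -53.14536824661894 60.342947303373435 [ 0.33399027 -0.02468557 -0.04232906]
```

View pics/s3.png

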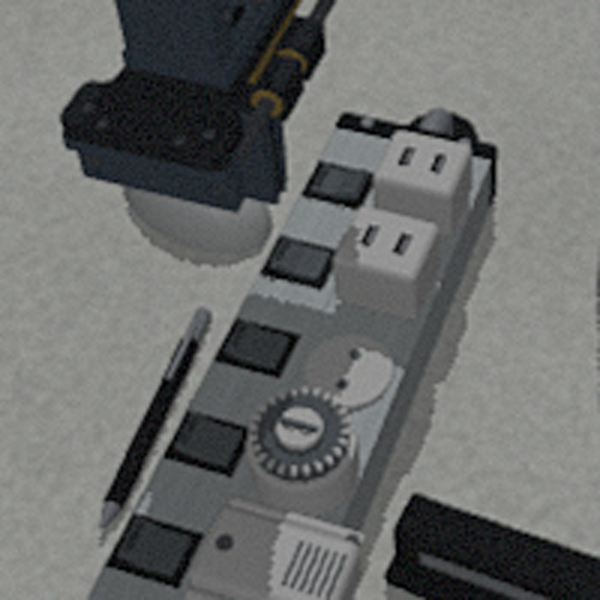

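View pics/w3.png

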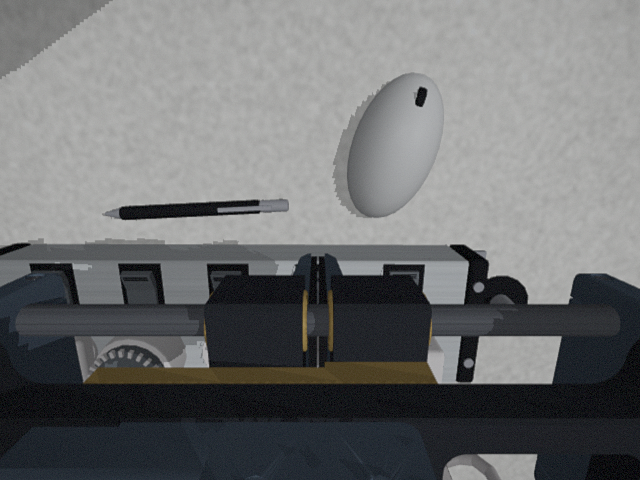

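Rocker 0 at (340,183) has flipped: its near half now sits flat, unlike rocker 1 at (300,260). Next I'll press rocker 1.

Call:
{"fn": "arm_command", "kwargs": {"series": [0, 0, -0.035, 0, 0, 0, 0, 0, -0.035, 0, 0, 0, 0, 0, -0.025, 0, 0, 0, 0, 0, 0, 0, 0, 0, 0, 0, 0, 0, 0, 0, 0, 0, -0.002, 0, 0, 0, 0, 0, -0.002, 0, 0, 0, 0, 0, -0.002, 0, 0, 0, 0, 0, -0.002, 0, 0, 0, 0, 0, -0.002, 0, 0, 0, 0, 0, -0.002, 0, 0, 0, 0, 0, -0.002, 0, 0, 0, 0, 0, 0, 0, 0, 0, 0, 0, 0, 0, 0, 0]}}

```text
time_s: 7.32
ee_pos: [537.0, -48.2, 59.8]
ee_rot: [180.0, -0.0, -163.3]
force: [-1.8, -0.4, 2.7]
gripper_width: 0.5
```

Call:
{"fn": "arm_command", "kwargs": {"series": [0, 0, -0.001, 0, 0, 0, 0, 0, -0.001, 0, 0, 0, 0, 0, -0.001, 0, 0, 0, 0, 0, -0.001, 0, 0, 0, 0, 0, -0.001, 0, 0, 0, 0, 0, 0, 0, 0, 0, 0, 0, 0, 0, 0, 0]}}

```text
time_s: 7.9
ee_pos: [537.5, -47.9, 57.7]
ee_rot: [180.0, 0.0, -163.3]
force: [-0.8, 0.5, 0.9]
gripper_width: 0.8
```

Call:
{"fn": "arm_command", "kwargs": {"series": [0, 0, -0.001, 0, 0, 0, 0, 0, -0.001, 0, 0, 0, 0, 0, -0.001, 0, 0, 0, 0, 0, -0.001, 0, 0, 0, 0, 0, 0, 0, 0, 0, 0, 0, 0, 0, 0, 0]}}

```text
time_s: 8.4
ee_pos: [537.6, -47.9, 56.8]
ee_rot: [180.0, 0.0, -163.3]
force: [-1.9, 0.2, 5.5]
gripper_width: 0.4
```

Call:
{"fn": "arm_command", "kwargs": {"series": [0, 0, -0.001, 0, 0, 0, 0, 0, -0.001, 0, 0, 0, 0, 0, -0.001, 0, 0, 0, 0, 0, 0, 0, 0, 0, 0, 0, 0, 0, 0, 0]}}

```text
time_s: 8.82
ee_pos: [537.6, -47.9, 56.6]
ee_rot: [-180.0, 0.1, -163.3]
force: [-4.6, 0.1, 13.4]
gripper_width: 0.6
```

Hard stop again at the same height. Next I'll lift clear and swing back towards the start.

Call:
{"fn": "arm_command", "kwargs": {"series": [0, 0, 0.01, 0, 0, 0, 0, 0, 0.04, 0, 0, 0, 0, 0, 0.07, 0, 0, 0, 0, 0, 0.08, 0, 0, 0, 0, 0, 0.08, 0, 0, 0, 0, 0, 0.08, 0, 0, 0, -0.05, 0.08, 0.04, 0, 0, 0, -0.05, 0.08, 0, 0, 0, 0, -0.05, 0.08, 0, 0, 0, 0, -0.05, 0.08, 0, 0, 0, 0, -0.05, 0.08, 0, 0, 0, 0, -0.05, 0.08, 0, 0, 0, 0, -0.05, 0.08, 0, 0, 0, 0, -0.05, 0.08, 0, 0, 0, 0, -0.05, 0.08, 0, 0, 0, 0, -0.05, 0.08, 0, 0, 0, 0, 0, 0, 0, 0, 0, 0, 0, 0, 0, 0, 0, 0]}}

```text
time_s: 10.32
ee_pos: [336.5, 273.3, 214.8]
ee_rot: [-180.0, 0.0, -163.0]
force: [0.6, -0.3, 0.2]
gripper_width: 0.5
```

```bash
python3 - <<'E'
from workcell import env, grab_frame
import cv2
s=env.state();print(s["time_s"],s["ee_pos"],s["force"])
f=grab_frame("scene")["frame"][:,:,::-1]
cv2.imwrite("pics/s4.png",cv2.resize(f[170:370,180:380],None,fx=3,fy=3,interpolation=cv2.INTER_CUBIC))
f=grab_frame("top")["frame"][:,:,::-1]
cv2.imwrite("pics/t4.png",f)
cv2.imwrite("pics/t4c.png",cv2.resize(f[160:320,260:540],None,fx=2.8,fy=2.8,interpolation=cv2.INTER_CUBIC))
E
```

```text
10.3167 [336.51423779 273.30303441 214.84271238] [ 0.64350561 -0.29023937  0.15496464]
```

View pics/s4.png

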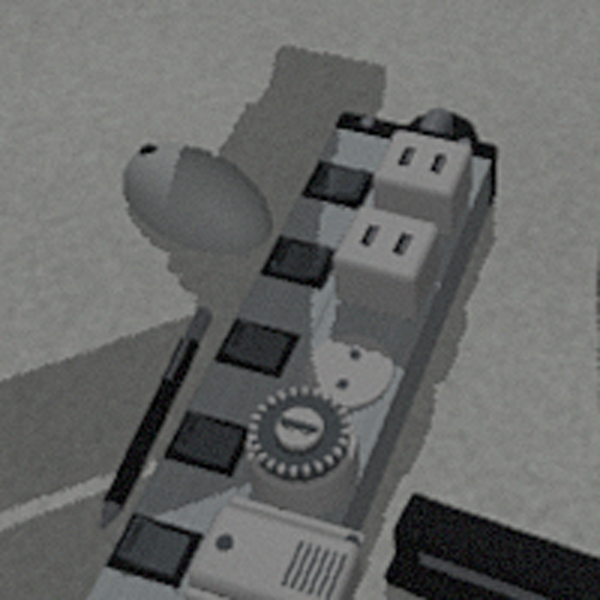

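View pics/t4.png

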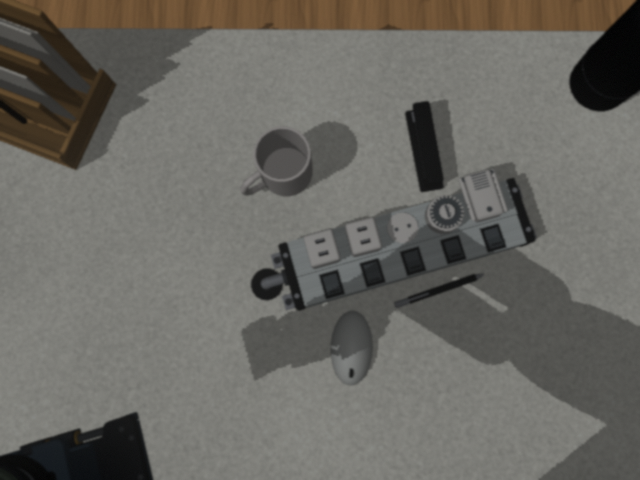

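View pics/t4c.png

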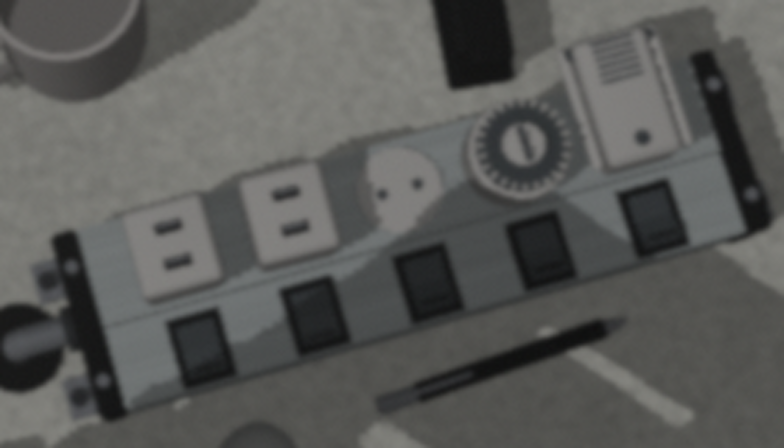

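```bash
python3 - <<'E'
from workcell import grab_frame
import cv2,numpy as np
f=grab_frame("top")["frame"][:,:,::-1]
c=np.clip(f[220:310,310:510].astype(float)*3.2,0,255).astype(np.uint8)
cv2.imwrite("pics/t5.png",cv2.resize(c,None,fx=4,fy=4,interpolation=cv2.INTER_CUBIC))
E
```

```text
(no output)
```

View pics/t5.png

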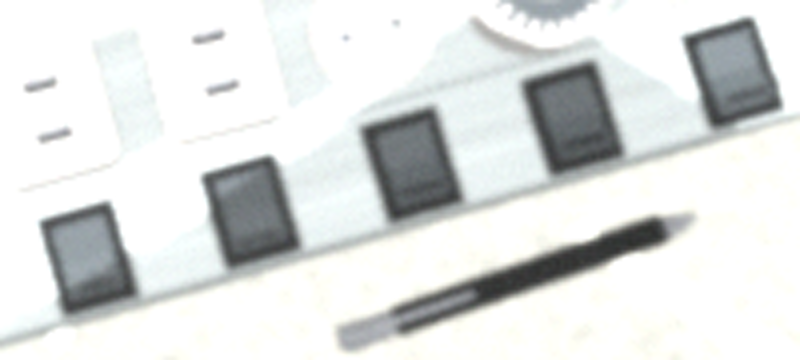

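Rockers 2 to 4 still reach to the near edge of their bezels. Rockers 0 and 1 have dropped, leaving the darker gap. I'm handing the job in.

```bash
python3 -c "
from workcell import env
print(env.job_done())"
```

```text
the job is handed in; nothing more can be done
None
```

I switched off sockets 0 and 1, the two at the left end that hold the USB chargers, by pressing each rocker's near end down with the closed fingertips. I then withdrew clear and handed the job in at about 10.4 s.

- **Presses:** both rockers hit their hard stop with the TCP at z = 56.6 mm. That puts the fingertip at about 45.6 mm, against 46 mm expected for off. The highest vertical force I read was about 13 N.
- **Final pictures:** rockers 0 and 1 look down, and rockers 2 to 4 look as they did at the start. By eye, the plugged-in things, pen, mouse, stapler and mug have not moved.
- **Not measured:** I judged rocker angles only from pictures, contact height and force. No check failed; the only disagreement was an offset of about 2 mm between the scene camera and the top camera, which is within calibration.

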